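# Walk the control unit into its bay and bar it in

### The job

Walk the heavy grey control unit forward into its wooden bay by short alternate pushes on the two corners of its near face, until its far face is flush against the stop, never letting it swing more than about 20 degrees from square or tip over. The knobs and switch between those corners and the vented top cover are delicate: keep off them, and leave the other things on the bench where they are. Then swing the steel retaining bar fully across behind the unit so that it cannot slide back out.

Things in the scene. Friction and masses are not known exactly. Their poses are not given: they have to be found in the camera images.
- unit_center (a point): Centre (31 mm above the bench) of the loose control unit: flat-bottomed grey steel box, dark vented cover on top, 120 mm deep (x), 200 wide (y), 62 high, 1.5 to 2.3 kg, too wide to grasp. x points from the near face (with the controls, towards the robot) to the far face, y left, z up. It starts 75 to 105 mm short of home, roughly square.
- unit: The same unit; origin under its centre on the bench. A push on one corner turns it as well as moving it: 1 mm of corner travel turns it about 0.007 rad, and its centre advances about half as far as the corner. Pushing takes 5 to 20 N.
- controls: Delicate black panel with two knobs and a switch on the unit's near face: 96 mm wide (48 mm to either side of the middle), 8 to 52 mm above the bench, standing out 19 mm from the face. Origin on the face, 30 mm up. Do not touch.
- cover: Delicate dark vented cover, 110 x 190 x 6 mm, on top of the unit, 56 to 62 mm above the bench. Origin under its centre. Do not touch.
- left_pad (a point): Where to push: middle of the bare left corner (52 mm wide) of the unit's near face, 76 mm left of its middle and 30 mm above the bench. Axes as the unit's; x points into the face.
- right_pad (a point): The same on the bare right corner, 76 mm right of the middle.
- bay_stop (a point): Fixed bay of light wood: point on the bench, middle of the stop's near face (300 mm wide, 50 high). x points into the bay, square to the stop; y left. Two cheeks, 40 mm high, reach 45 mm from the stop towards the robot, inner faces 122 mm left and right of the middle. Unit home: far face on the stop, x along the bay's, centre 60 mm and near face 120 mm on the near side of this point.
- bar (a joint): Angle (rad) of the flat steel bar right of the bay's mouth. 0 (end stop): fully across, along the bay's +y, behind the unit's right corner; 1.57: along -x; 2.5: end stop. Starts at 1.8 to 2.3, stays where left (about 1 N at the peg). Pivot vertical, at x -132, y -137 mm from bay_stop; bar 20 to 32 mm above the bench, 12 thick, reaching 75 from the pivot; clears a unit at home by 6 mm.
- bar_peg (a point): Mid-height point (55 mm above the bench) of the upright black round peg on the bar by which it is swung: 14 mm in diameter, from 32 to 77 mm above the bench, 50 mm from the pivot, on the bar's line.
- glue: Bystander, to be left alone: glue bottle, 50 mm across, 130 high. Origin at its underside.
- offcut: Bystander, to be left alone: wooden offcut, 110 x 45 x 25 mm. Origin at its underside.
- tin: Bystander, to be left alone: open steel tin, 70 mm across, 80 high. Origin at its underside.
- hammer: Bystander, to be left alone: hammer lying on the bench. Origin at its underside.
- driver: Bystander, to be left alone: screwdriver lying on the bench. Origin at its underside.
- blocks: Bystander, to be left alone: wooden block, 90 x 70 x 35 mm. Origin at its underside.
- square: Bystander, to be left alone: try square, 120 mm wooden stock, 160 mm steel blade. Origin at its underside.
- tape: Bystander, to be left alone: roll of tape, 90 mm across, 24 high. Origin at its underside.
Things that resemble listed ones, but are neither listed nor needed, are in the scene too. Of the things that look like the unit, take the one that is farthest to the robot's left at the start.

How it is judged:
By the outcome, as a careful person would: the job done as asked, in the order asked, and still so for the second after the job is handed in, with the robot touching nothing.
It also fails if it takes over 64 s, if anything falls off the work surface, if the arm or the gripper's body presses on something with over 40 N, if the wrist force passes 120 N, or if a joint passes its speed limit or range.

### The arm

A 6-joint arm with a two-finger parallel gripper is mounted at the origin on the work surface. World frame = base frame: x ahead of the robot, y to its left, z up, the work surface at z = 0. Lengths are in m, angles in rad, forces in N, time in s.
With the tool pointing down it reaches from about 0.3 to 0.875 m from the base axis. Payload 6.4 kg.
Tool frame: the origin (TCP) lies at the very end of the fingers, on their centre line; the grasp point (between the pads) lies 19 mm behind it; z points along the fingers, y is the line along which they close (so a half turn about z gives the same grasp; the last joint's range is limited). The gripper opens to 85 mm and grips with 20 to 120 N. Pads are 22 mm wide; open, the fingers measure 114 mm over their backs; the gripper's body (76 mm by 85 mm) begins 54 mm behind the grasp point. The pads swing forward as they close: fully open they stand 13 mm farther back than shut.
Start: joints at [0.944, 0.181, 1.607, -0, 1.354, -0.206], TCP at [0.235, 0.525, 0.231] pointing down, gripper open.
Joint ranges: [-2.99, 2.99], [-0.89, 2.07], [0.3, 2.58], [-1.14, 4.28], [0, 2.63], [-3.12, 3.12]. Speed limits (rad/s): [2.57, 2.57, 3.01, 3.14, 3.14, 3.14].

### API

Orientations are given as a unit quaternion [w, x, y, z].
In Python, from bench import telemetry, camera, ctrl, spotter gives the robot as it stands.
- The arm moves only by the tool send_rows, never from a script. Its argument "series" is a list of rows, each a list of 3 entries, a list of its own where there are three numbers: the turn, a rotation vector about the world's x, y, z in degrees, then the shift along the world's x, y, z in mm, then the closure, from -1 (fully open) to 1 (shut), so that 0 is half open. In form: [[[rx, ry, rz], [dx, dy, dz], gripper], ...]. A call has 1 to 10 rows; each row is the pose to reach, as a shift and turn from the pose commanded when the call began; what a row does not reach only later rows make up. A row lasts 1/8 s, in which the tool goes at most 62.5 mm and 10.7 degrees, less where a joint would pass 70% of its speed; a pose out of reach is approached as far as the arm can. A call with a gripper value outside its range is refused whole. The fingers move at their own pace and stop on an object; the grip force is fixed at half the most. Time passes only in rows, so rows that repeat a pose let the fingers close. It gives the time, the measured TCP pose, the force, the opening and the grip force at its end, in the units of the state.
- telemetry.get_obs(): the state, without advancing time (a new reading comes with each control period).
- camera(name): name is "scene" or "top"; returns a dict with "pixels" (384x512x3 uint8, red, green, blue), "camera_matrix" (3x3 intrinsics, pixels), "xyz" and "orientation" of the camera in the world. Camera axes: x right, y up, looking along -z (the intrinsics and any distortion apply to the point x, -y, -z); pixel columns grow to the right and rows downward; lengths in m; the calibration is good to about 2 mm. A picture is of the moment at which its call begins. There is no depth.
- ctrl.hand_in(): hands the job in; it is judged then, once.
Trained networks look in the newest picture that a camera, given by its name, has taken for a name from the list of things; names that differ only in an ending like _2 or _b are one class to them, and where a whole thing is asked for, a point or a joint stands for the part that bears it (a point fixed in the world has none). Each returns a list of dicts, best first, with "conf" (0 to 1); they miss things now and then, are a little off and sometimes report something else, mostly with a low value. They report only what shows in the picture. A call takes as long as a camera call. They do not tell look-alikes from the thing itself.
- spotter.boxes_of(thing, camera): "xyz" ([x, y, z] in m, in world coordinates, good to about 4 mm: the middle of the surface that is visible of it).
- spotter.landmark_of(thing, camera): "xyz" ([x, y, z] in m, in world coordinates, good to about 4 mm: a listed point, or the origin of a listed thing).
The state is a dict: "time_s": time; "q": joint angles; "dq": joint speeds; "joint_efforts": joint torques, N m; "eef_pos": TCP position; "eef_rot": TCP orientation; "wrist_force": force on the tool from outside, world axes, zero at the start; "torque": the same for the moment, N m; "opening": opening from 0.0 (shut) to 1.0 (fully open); "grasp_force": force on a finger pad.
Only numpy, scipy, OpenCV 4.12 (cv2) and the standard library are available. Lean on these libraries where they do the work, as an engineer would, in place of code of your own. Each camera call takes 0.05 s, during which the arm holds its last target. There are 200 camera calls.

## Working session

There is one attempt and no reset: what is moved stays moved. The work goes in short steps, Python scripts to look and compute and a tool call to move; the robot and the scene stay as the last step left them, time stands still between calls to the robot, and variables do not carry over. Pictures are saved under pics/ and viewed, at most 10 in all, crops included, and the job is handed in when it is done.

Besides the shell and the picture viewer there is one more tool, called after "Call:" as a command line: name --argument value ..., lists and objects as JSON in quotes. send_rows: Moves the arm, as the interface text tells. Its arguments: {"type":"object","properties":{"series":{"type":"array","items":{"type":"array"}}},"required":["series"]}

```bash
mkdir -p pics
cat > h.py <<'E'
from bench import telemetry, camera, ctrl, spotter
import cv2, numpy as np
def snap(n,f):
    c=camera(n); cv2.imwrite('pics/'+f,cv2.cvtColor(c['pixels'],cv2.COLOR_RGB2BGR)); return c
def show(names,cam,k=3):
    for n in names:
        for fn in ('landmark_of',):
            for d in getattr(spotter,fn)(n,cam)[:k]:
                print(cam,n,round(d['conf'],2),np.round(d['xyz'],4), {k:v for k,v in d.items() if k not in('conf','xyz')})
E
python3 - <<'E'
from h import *
a=snap('scene','s0.png'); b=snap('top','t0.png')
cv2.imwrite('pics/both.png',cv2.resize(cv2.cvtColor(np.vstack([a['pixels'],b['pixels']]),cv2.COLOR_RGB2BGR),None,fx=.78,fy=.78))
for c in (a,b): print(c['xyz'],c['orientation'],c['camera_matrix'].tolist() if hasattr(c['camera_matrix'],'tolist') else c['camera_matrix'],[k for k in c])
for n in('scene','top'): show(['unit_center','left_pad','right_pad','bay_stop','bar_peg','cover','controls','glue','offcut','tin','hammer','driver','blocks','square','tape'],n)
print(telemetry.get_obs())
E
```

```text
[ 1.22083719 -0.36311885  0.73625644] [0.77510511 0.34884116 0.21303522 0.48180693] [[359.4713804554372, 0.0, 253.66058277666454], [0.0, 359.4713804554372, 184.98729385335264], [0.0, 0.0, 1.0]] ['pixels', 'camera_matrix', 'xyz', 'orientation']
[ 0.42780326 -0.04316431  1.38573898] [-0.70391115 -0.04052986  0.02825225  0.70856774] [[477.7977567137026, 0.0, 249.44606156941327], [0.0, 477.7977567137026, 198.67435932467853], [0.0, 0.0, 1.0]] ['pixels', 'camera_matrix', 'xyz', 'orientation']
scene unit_center 0.96 [ 0.6006 -0.059   0.0287] {}
scene unit_center 0.6 [ 0.3249 -0.1374  0.0259] {}
scene left_pad 0.81 [ 0.2947 -0.0459  0.0276] {}
scene right_pad 0.85 [ 0.5495 -0.1409  0.0276] {}
scene right_pad 0.68 [ 0.2494 -0.1902  0.0301] {}
scene right_pad 0.59 [ 0.6072 -0.0581 -0.0043] {}
scene bay_stop 0.37 [ 0.375  -0.3291 -0.0017] {}
scene bar_peg 0.6 [ 0.5713 -0.2262  0.0568] {}
scene cover 0.94 [ 0.3273 -0.1322  0.0561] {}
scene controls 0.49 [ 0.5449 -0.0695  0.0285] {}
scene controls 0.31 [ 0.6228 -0.4809 -0.0025] {}
scene glue 0.69 [ 0.6935  0.1407 -0.0022] {}
scene offcut 0.8 [ 0.
[... 1964 characters left out ...]
: 1.6, 'q': array([ 9.43722745e-01,  1.80772536e-01,  1.60699928e+00,  2.73441616e-06,
        1.35381367e+00, -2.06276295e-01]), 'dq': array([-2.86975620e-03,  1.27871287e-05,  3.00844653e-04, -9.39954558e-04,
       -6.32996052e-05,  8.19828542e-04]), 'joint_efforts': array([ 5.53597010e-05, -4.44840002e+01, -3.51674187e+01, -2.85610322e-04,
        7.52576270e-04,  1.28883890e-06]), 'eef_pos': array([0.23485906, 0.52486245, 0.23130426]), 'eef_rot': array([2.31183718e-07, 2.08850056e-01, 9.77947674e-01, 3.82127291e-06]), 'wrist_force': array([-0.35741387, -0.52825709, -0.52755401]), 'torque': array([-0.03133831,  0.03622217,  0.02328041]), 'grasp_force': 0.0, 'opening': 0.9990017420334681}
```

View pics/both.png

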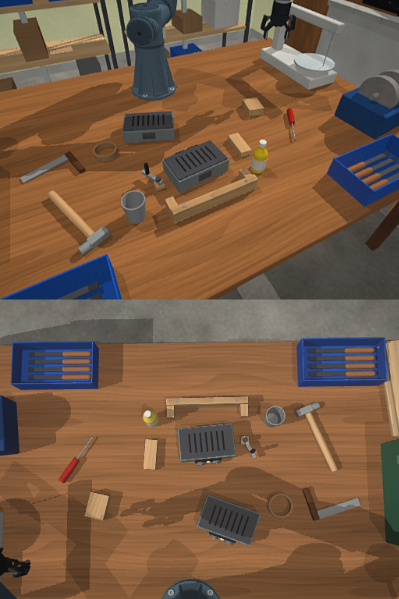

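```bash
cat >> h.py <<'E'
from scipy.spatial.transform import Rotation as R
def proj(c,P):
    q=np.array(c['orientation']); Rm=R.from_quat(q[[1,2,3,0]])
    p=Rm.inv().apply(np.atleast_2d(P)-c['xyz'])*[1,-1,-1]
    u=p@np.array(c['camera_matrix']).T; return u[:,:2]/u[:,2:]
def ray(c,uv,z):
    q=np.array(c['orientation']); Rm=R.from_quat(q[[1,2,3,0]])
    uv=np.atleast_2d(uv); d=np.c_[uv,np.ones(len(uv))]@np.linalg.inv(np.array(c['camera_matrix'])).T*[1,-1,-1]
    d=Rm.apply(d); o=np.array(c['xyz']); return o+d*((z-o[2])/d[:,2])[:,None]
def crop(c,f,x0,y0,x1,y1,s,ov=()):
    im=cv2.resize(cv2.cvtColor(c['pixels'],cv2.COLOR_RGB2BGR)[y0:y1,x0:x1],None,fx=s,fy=s,interpolation=cv2.INTER_CUBIC)
    for P,col in ov:
        u=((proj(c,P)-[x0,y0]+.5)*s).astype(int); cv2.polylines(im,[u],True,col,1)
    cv2.imwrite('pics/'+f,im)
def rect(x,y,th,xs,ys,z):
    c,s=np.cos(th),np.sin(th)
    return [[x+c*a-s*b,y+s*a+c*b,z] for a,b in((xs[0],ys[0]),(xs[1],ys[0]),(xs[1],ys[1]),(xs[0],ys[1]))]
E
python3 - <<'E'
from h import *
c=camera('top')
G,Rd,B=(0,255,0),(0,0,255),(255,0,0)
u=(0.605,-0.0605,0.06); b=(0.747,-0.0615,0.0)
crop(c,'c1.png',190,110,350,225,5,[(rect(*u,(-.06,.06),(-.1,.1),.056),G),(rect(*b,(0,.0005),(-.15,.15),.05),Rd),(rect(*b,(-.045,0),(-.122,.122),.04),B)])
E
```

```text
(no output)
```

View pics/c1.png

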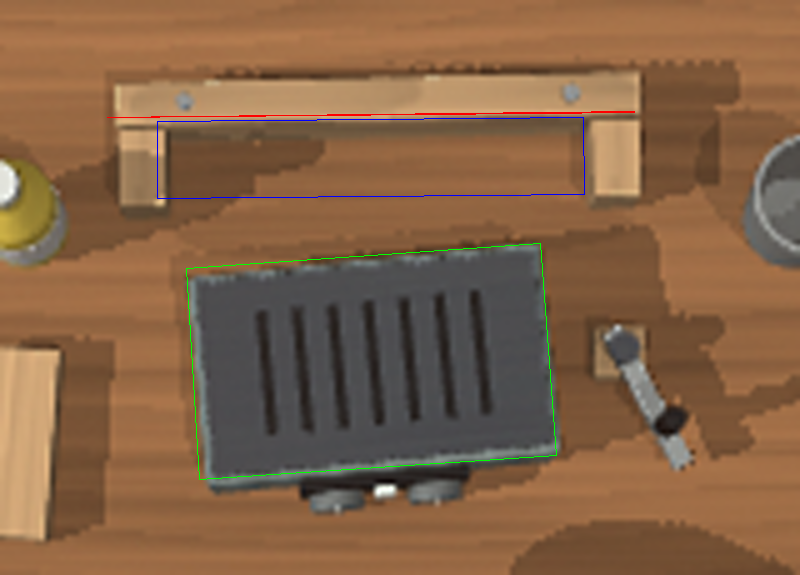

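The green box sits on the left unit, at (0.605,-0.06), px ~(263,182) in top. The look-alike is at (0.326,-0.136), px ~(292,283). The left one is farthest left and stands in front of the bay, so it is the target. The overlay is off by about 3 mm; I'll refine it from the crop's edges.

Run:
```python
from h import *
c=camera('top')
f=lambda pts,z: ray(c,np.array(pts)/5-.5+[190,110],z)
s=f([(117,127),(640,117)],.05);print('stop',s,s.mean(0),'L',np.linalg.norm(s[0]-s[1]));d=s[0]-s[1];print('yaw',np.arctan2(-d[0],d[1]))
k=f([(166,128),(166,206),(590,122),(595,198)],.04);print('cheeks',k)
u=f([(189,275),(541,246),(555,455),(206,480)],.056);print('unit',u,u.mean(0));print([np.linalg.norm(u[i]-u[(i+1)%4]) for i in range(4)])
for a,b in((0,1),(3,2)):
  d=u[a]-u[b];print(np.arctan2(-d[0],d[1]))
print('pivot',f([(622,340)],.04),'peg',f([(672,413)],.077),'base?',f([(660,430)],.032),'tip',f([(683,463)],.032))
```

```text
stop [[ 0.74170258  0.08281791  0.05      ]
 [ 0.74454947 -0.21471137  0.05      ]] [ 0.74312603 -0.06594673  0.05      ] L 0.2975428996120425
yaw 0.009568137582587916
cheeks [[ 0.74319009  0.05558736  0.04      ]
 [ 0.69775125  0.05560061  0.04      ]
 [ 0.74429039 -0.18738809  0.04      ]
 [ 0.70011265 -0.18946208  0.04      ]]
unit [[ 0.65495064  0.04145726  0.056     ]
 [ 0.66973494 -0.15690241  0.056     ]
 [ 0.55152108 -0.16286797  0.056     ]
 [ 0.53892634  0.03208844  0.056     ]] [ 0.60378325 -0.06155617  0.056     ]
[np.float64(0.19890986438707212), np.float64(0.11836429157594372), np.float64(0.19536281829068777), np.float64(0.1164019459208544)]
0.07439524516081772
0.06451319099610663
pivot [[ 0.61823284 -0.2032957   0.04      ]] peg [[ 0.57228019 -0.22555534  0.077     ]] base? [[ 0.56758183 -0.22482283  0.032     ]] tip [[ 0.54865945 -0.23745748  0.032     ]]
```

Targets: stop (0.744,-0.065), yaw 0.01. Unit centre (0.604,-0.061), yaw 0.066, about 80 mm to go. Since yaw is positive, I push the left corner first. I'll close the gripper, square it to the bay and come down in front of the left pad.

Call:
send_rows --series '[[[0,0,8],[25,-50,-5],1],[[0,0,16],[51,-102,-10],1],[[0,0,24.7],[77,-154,-20],1],[[0,0,24.7],[102,-205,-30],1],[[0,0,24.7],[128,-256,-40],1],[[0,0,24.7],[153,-307,-50],1],[[0,0,24.7],[179,-358,-60],1],[[0,0,24.7],[204,-409,-70],1],[[0,0,24.7],[230,-460,-80],1],[[0,0,24.7],[255,-510,-90],1]]'

```text
time_s: 2.95
eef_pos: [0.4908, 0.0129, 0.1413]
eef_rot: [0.001, -0.005, 1.0, -0.0]
wrist_force: [1.3, 0.2, -0.2]
opening: 0.002
grasp_force: 0.0
```

Call:
send_rows --series '[[[0,0,0],[0,0,-50],1],[[0,0,0],[0,0,-100],1],[[0,0,0],[0,0,-119],1],[[0,0,0],[0,0,-119],1]]'

```text
time_s: 3.45
eef_pos: [0.4884, 0.015, 0.0208]
eef_rot: [-0.002, -0.005, 1.0, 0.0]
wrist_force: [0.4, 0.3, -1.0]
opening: -0.0
grasp_force: 0.0
```

Run:
```python
from h import *
s=telemetry.get_obs();print(s['time_s'],s['eef_pos'],s['eef_rot'],s['opening'],s['wrist_force'])
c=camera('top');crop(c,'c2.png',170,110,350,240,4)
```

```text
3.45 [0.48839088 0.01504965 0.02077257] [-1.87960135e-03 -5.05023596e-03  9.99985402e-01  3.96391525e-04] -0.00018875737767097079 [ 0.42141768  0.2502763  -1.0103107 ]
```

View pics/c2.png

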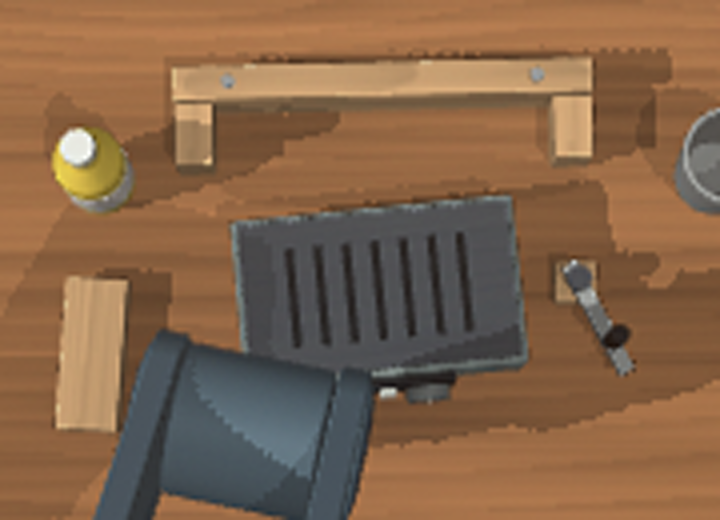

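The picture shows the gripper in front of the left corner (wrist around px (250,420)) and clear of the controls at (420,385). I advance to find contact.

Call:
send_rows --series '[[[0,0,0],[15,0,0],1],[[0,0,0],[27,0,0],1],[[0,0,0],[32,0,0],1],[[0,0,0],[37,0,0],1],[[0,0,0],[40,0,0],1],[[0,0,0],[43,0,0],1],[[0,0,0],[46,0,0],1]]'

```text
time_s: 4.38
eef_pos: [0.532, 0.0162, 0.0212]
eef_rot: [-0.004, -0.005, 1.0, 0.001]
wrist_force: [-9.2, 3.5, 5.6]
opening: 0.002
grasp_force: 4.8
```

Call:
send_rows --series '[[[0,0,0],[3,0,0],1],[[0,0,0],[6,0,0],1],[[0,0,0],[9,0,0],1],[[0,0,0],[9,0,0],1]]'

```text
time_s: 4.88
eef_pos: [0.5415, 0.0164, 0.0209]
eef_rot: [-0.004, -0.005, 1.0, 0.001]
wrist_force: [-7.1, 3.9, 1.3]
opening: -0.003
grasp_force: 3.3
```

Call:
send_rows --series '[[[0,0,0],[-10,0,0],1],[[0,0,0],[-40,0,0],1],[[0,0,0],[-42,-40,0],1],[[0,0,0],[-42,-95,0],1],[[0,0,0],[-42,-150,0],1],[[0,0,0],[-42,-156,0],1]]'

```text
time_s: 5.62
eef_pos: [0.5033, -0.1449, 0.0231]
eef_rot: [0.001, -0.003, 1.0, -0.001]
wrist_force: [0.2, -0.0, -0.9]
opening: -0.0
grasp_force: 0.0
```

```bash
cat >> h.py <<'E'
def look():
    s=telemetry.get_obs();print(s['time_s'],np.round(s['eef_pos'],4),np.round(s['wrist_force'],1))
    for n in ('top','scene'):
        camera(n); show(['unit_center','left_pad','right_pad'],n,2)
E
python3 -c "from h import *;look()"
```

```text
5.625 [ 0.5033 -0.1449  0.0231] [ 0.2 -0.  -0.9]
top left_pad 0.34 [ 0.3818 -0.4434  0.0033] {}
top right_pad 0.91 [ 0.5526 -0.1386  0.027 ] {}
top right_pad 0.75 [ 0.2412 -0.1861  0.0297] {}
scene unit_center 0.9 [ 0.6092 -0.0645  0.0249] {}
scene unit_center 0.72 [ 0.3256 -0.1394  0.0258] {}
scene left_pad 0.84 [ 0.2955 -0.043   0.0276] {}
scene left_pad 0.59 [0.55   0.0099 0.0293] {}
scene right_pad 0.77 [ 0.2445 -0.1879  0.0283] {}
scene right_pad 0.65 [ 0.552  -0.1384  0.026 ] {}
```

Call:
send_rows --series '[[[0,0,0],[18,0,0],1],[[0,0,0],[32,0,0],1],[[0,0,0],[37,0,0],1],[[0,0,0],[41,0,0],1],[[0,0,0],[45,0,0],1],[[0,0,0],[49,0,0],1],[[0,0,0],[53,0,0],1],[[0,0,0],[53,0,0],1]]'

```text
time_s: 7.02
eef_pos: [0.5537, -0.1417, 0.0217]
eef_rot: [-0.002, -0.005, 1.0, -0.0]
wrist_force: [-6.9, -4.1, 1.8]
opening: -0.001
grasp_force: 3.5
```

Call:
send_rows --series '[[[0,0,0],[-10,0,0],1],[[0,0,0],[-38,0,0],1],[[0,0,0],[-44,40,0],1],[[0,0,0],[-44,95,0],1],[[0,0,0],[-44,150,0],1],[[0,0,0],[-44,153,0],1]]'

```text
time_s: 7.78
eef_pos: [0.5105, 0.0153, 0.0221]
eef_rot: [-0.0, -0.007, 1.0, 0.0]
wrist_force: [-0.0, -0.3, -0.5]
opening: -0.001
grasp_force: 0.0
```

```bash
python3 -c "from h import *;look()"
```

```text
7.775 [0.5105 0.0153 0.0221] [-0.  -0.3 -0.5]
top unit_center 0.77 [ 0.6173 -0.0612  0.0302] {}
top unit_center 0.61 [ 0.3256 -0.1374  0.0297] {}
top left_pad 0.77 [0.5563 0.012  0.0283] {}
top left_pad 0.74 [ 0.5655 -0.1378  0.0272] {}
top right_pad 0.93 [ 0.2428 -0.187   0.0304] {}
top right_pad 0.74 [0.5514 0.419  0.0018] {}
scene unit_center 0.6 [ 0.6183 -0.0612  0.0318] {}
scene unit_center 0.56 [ 0.3228 -0.1366  0.0267] {}
scene left_pad 0.75 [0.5556 0.0106 0.0278] {}
scene left_pad 0.21 [ 0.3767  0.3358 -0.0011] {}
scene right_pad 0.89 [ 0.2492 -0.1886  0.0292] {}
scene right_pad 0.76 [ 0.5625 -0.1386  0.0243] {}
```

Call:
send_rows --series '[[[0,0,0],[16,-1,0],1],[[0,0,0],[27,-1,0],1],[[0,0,0],[32,-1,0],1],[[0,0,0],[36,-1,0],1],[[0,0,0],[40,-1,0],1],[[0,0,0],[44,-1,0],1],[[0,0,0],[48,-1,0],1],[[0,0,0],[52,-1,0],1],[[0,0,0],[52,-1,0],1]]'

```text
time_s: 9.3
eef_pos: [0.5606, 0.0124, 0.0208]
eef_rot: [-0.004, -0.005, 1.0, 0.001]
wrist_force: [-6.7, 4.8, 2.9]
opening: -0.0
grasp_force: 3.5
```

Call:
send_rows --series '[[[0,0,0],[-10,0,0],1],[[0,0,0],[-38,0,0],1],[[0,0,0],[-44,-40,0],1],[[0,0,0],[-44,-95,0],1],[[0,0,0],[-44,-148,0],1],[[0,0,0],[-44,-152,0],1]]'

```text
time_s: 10.05
eef_pos: [0.5203, -0.1451, 0.023]
eef_rot: [0.001, -0.003, 1.0, -0.001]
wrist_force: [0.0, -0.5, -0.4]
opening: -0.003
grasp_force: 0.0
```

```bash
python3 -c "from h import *;look()"
```

```text
10.05 [ 0.5203 -0.1451  0.023 ] [ 0.  -0.5 -0.4]
top unit_center 0.91 [ 0.3264 -0.135   0.0297] {}
top unit_center 0.88 [ 0.6264 -0.0672  0.0302] {}
top left_pad 0.96 [0.5726 0.0134 0.0263] {}
top left_pad 0.64 [ 0.6284 -0.0631  0.0554] {}
top right_pad 0.66 [ 0.5671 -0.1377  0.027 ] {}
top right_pad 0.59 [ 0.2416 -0.1838  0.0305] {}
scene unit_center 0.65 [ 0.627  -0.0663  0.0281] {}
scene unit_center 0.62 [ 0.3235 -0.1388  0.0284] {}
scene left_pad 0.58 [0.5737 0.0125 0.0304] {}
scene right_pad 0.77 [ 0.2453 -0.1908  0.0289] {}
scene right_pad 0.73 [ 0.5659 -0.1369  0.0262] {}
```

Call:
send_rows --series '[[[0,0,0],[18,-1,0],1],[[0,0,0],[31,-1,0],1],[[0,0,0],[36,-1,0],1],[[0,0,0],[40,-1,0],1],[[0,0,0],[44,-1,0],1],[[0,0,0],[48,-1,0],1],[[0,0,0],[52,-1,0],1],[[0,0,0],[56,-1,0],1],[[0,0,0],[58,-1,0],1],[[0,0,0],[58,-1,0],1]]'

```text
time_s: 11.7
eef_pos: [0.5756, -0.1428, 0.0217]
eef_rot: [-0.003, -0.005, 1.0, -0.0]
wrist_force: [-6.2, -4.7, 3.1]
opening: 0.003
grasp_force: 4.1
```

Call:
send_rows --series '[[[0,0,0],[-10,0,0],1],[[0,0,0],[-38,0,0],1],[[0,0,0],[-44,40,0],1],[[0,0,0],[-44,95,0],1],[[0,0,0],[-44,148,0],1],[[0,0,0],[-44,153,0],1]]'

```text
time_s: 12.45
eef_pos: [0.5327, 0.0142, 0.0221]
eef_rot: [-0.0, -0.007, 1.0, 0.0]
wrist_force: [0.1, -0.8, 1.0]
opening: -0.0
grasp_force: 0.0
```

```bash
python3 -c "from h import *;look()"
```

```text
12.45 [0.5327 0.0142 0.0221] [ 0.1 -0.8  1. ]
top unit_center 0.97 [ 0.6413 -0.0627  0.0328] {}
top unit_center 0.66 [ 0.3315 -0.1342  0.0281] {}
top left_pad 0.78 [0.5795 0.0112 0.0278] {}
top left_pad 0.72 [ 0.297  -0.0447  0.0293] {}
top right_pad 0.94 [ 0.5867 -0.1381  0.0314] {}
top right_pad 0.63 [ 0.2412 -0.1848  0.0312] {}
scene unit_center 0.93 [ 0.6378 -0.0589  0.0283] {}
scene unit_center 0.72 [ 0.3216 -0.1372  0.0278] {}
scene left_pad 0.89 [0.5732 0.0091 0.0276] {}
scene left_pad 0.73 [ 0.2966 -0.0414  0.0287] {}
scene right_pad 0.92 [ 0.5865 -0.1386  0.0259] {}
scene right_pad 0.82 [ 0.2467 -0.1907  0.0296] {}
```

Call:
send_rows --series '[[[0,0,0],[16,0,0],1],[[0,0,0],[27,0,0],1],[[0,0,0],[32,0,0],1],[[0,0,0],[36,0,0],1],[[0,0,0],[40,0,0],1],[[0,0,0],[44,0,0],1],[[0,0,0],[48,0,0],1],[[0,0,0],[52,0,0],1],[[0,0,0],[56,0,0],1],[[0,0,0],[56,0,0],1]]'

```text
time_s: 14.1
eef_pos: [0.5868, 0.0123, 0.0208]
eef_rot: [-0.003, -0.005, 1.0, 0.001]
wrist_force: [-7.8, 4.8, 2.1]
opening: -0.004
grasp_force: 3.6
```

Call:
send_rows --series '[[[0,0,0],[-10,0,0],1],[[0,0,0],[-38,0,0],1],[[0,0,0],[-46,-40,0],1],[[0,0,0],[-46,-95,0],1],[[0,0,0],[-46,-148,0],1],[[0,0,0],[-46,-153,0],1]]'

```text
time_s: 14.85
eef_pos: [0.5442, -0.1462, 0.023]
eef_rot: [0.001, -0.003, 1.0, -0.001]
wrist_force: [0.5, 0.7, -0.4]
opening: -0.003
grasp_force: 0.0
```

```bash
python3 -c "from h import *;look()"
```

```text
14.85 [ 0.5442 -0.1462  0.023 ] [ 0.5  0.7 -0.4]
top unit_center 0.88 [ 0.6522 -0.0658  0.0319] {}
top unit_center 0.87 [ 0.3291 -0.1346  0.0298] {}
top left_pad 0.8 [0.6027 0.0133 0.0268] {}
top right_pad 0.9 [ 0.5917 -0.1358  0.0278] {}
top right_pad 0.65 [ 0.2423 -0.1855  0.0328] {}
scene unit_center 0.8 [ 0.3207 -0.1374  0.0308] {}
scene unit_center 0.56 [ 0.6523 -0.0618  0.0302] {}
scene left_pad 0.57 [0.6016 0.0144 0.0335] {}
scene left_pad 0.16 [ 0.6514 -0.0629  0.0539] {}
scene right_pad 0.61 [ 0.2462 -0.1907  0.03  ] {}
scene right_pad 0.6 [ 0.586  -0.1365  0.0301] {}
```

Call:
send_rows --series '[[[0,0,0],[18,1,0],1],[[0,0,0],[29,1,0],1],[[0,0,0],[34,1,0],1],[[0,0,0],[39,1,0],1],[[0,0,0],[43,1,0],1],[[0,0,0],[47,1,0],1],[[0,0,0],[51,1,0],1],[[0,0,0],[55,1,0],1],[[0,0,0],[58,1,0],1],[[0,0,0],[58,1,0],1]]'

```text
time_s: 16.5
eef_pos: [0.5997, -0.1421, 0.0217]
eef_rot: [-0.002, -0.005, 1.0, -0.0]
wrist_force: [-7.1, -5.0, 2.4]
opening: -0.003
grasp_force: 3.8
```

Call:
send_rows --series '[[[0,0,0],[-10,0,0],1],[[0,0,0],[-38,0,0],1],[[0,0,0],[-46,40,0],1],[[0,0,0],[-46,95,0],1],[[0,0,0],[-46,148,0],1],[[0,0,0],[-46,153,0],1]]'

```text
time_s: 17.25
eef_pos: [0.5547, 0.0152, 0.0221]
eef_rot: [-0.0, -0.007, 1.0, 0.0]
wrist_force: [-1.0, -0.2, 0.3]
opening: -0.001
grasp_force: 0.0
```

```bash
python3 -c "from h import *;look()"
```

```text
17.25 [0.5547 0.0152 0.0221] [-1.  -0.2  0.3]
top unit_center 0.95 [ 0.3314 -0.1357  0.0306] {}
top unit_center 0.56 [ 0.6673 -0.0606  0.0325] {}
top left_pad 0.72 [ 0.2971 -0.0429  0.0283] {}
top right_pad 0.81 [ 0.2401 -0.1875  0.0322] {}
top right_pad 0.75 [ 0.6109 -0.1397  0.0293] {}
scene unit_center 0.85 [ 0.3221 -0.1379  0.0269] {}
scene unit_center 0.56 [ 0.6633 -0.0586  0.0278] {}
scene left_pad 0.93 [0.6001 0.0093 0.0278] {}
scene left_pad 0.64 [ 0.294  -0.0467  0.0305] {}
scene right_pad 0.8 [ 0.6116 -0.1384  0.0273] {}
scene right_pad 0.78 [ 0.248  -0.1879  0.0283] {}
```

Call:
send_rows --series '[[[0,0,0],[16,0,0],1],[[0,0,0],[29,0,0],1],[[0,0,0],[34,0,0],1],[[0,0,0],[38,0,0],1],[[0,0,0],[42,0,0],1],[[0,0,0],[46,0,0],1],[[0,0,0],[50,0,0],1],[[0,0,0],[53,0,0],1],[[0,0,0],[53,0,0],1]]'

```text
time_s: 18.77
eef_pos: [0.6055, 0.0135, 0.0209]
eef_rot: [-0.004, -0.005, 1.0, 0.001]
wrist_force: [-8.9, 3.7, 3.2]
opening: 0.001
grasp_force: 4.1
```

Call:
send_rows --series '[[[0,0,0],[-10,0,0],1],[[0,0,0],[-38,0,0],1],[[0,0,0],[-44,-40,0],1],[[0,0,0],[-44,-95,0],1],[[0,0,0],[-44,-148,0],1],[[0,0,0],[-44,-153,0],1]]'

```text
time_s: 19.52
eef_pos: [0.5651, -0.1451, 0.0229]
eef_rot: [0.001, -0.003, 1.0, -0.001]
wrist_force: [-0.7, 0.7, 0.2]
opening: 0.004
grasp_force: 0.0
```

```bash
python3 -c "from h import *;look()"
```

```text
19.525 [ 0.5651 -0.1451  0.0229] [-0.7  0.7  0.2]
top unit_center 0.82 [ 0.3256 -0.137   0.028 ] {}
top unit_center 0.72 [ 0.6747 -0.0649  0.0307] {}
top left_pad 0.58 [0.6183 0.0138 0.0274] {}
top right_pad 0.75 [ 0.2445 -0.1825  0.0321] {}
scene unit_center 0.83 [ 0.3264 -0.1374  0.0262] {}
scene unit_center 0.57 [ 0.6738 -0.0625  0.0326] {}
scene left_pad 0.6 [0.6169 0.0129 0.0315] {}
scene left_pad 0.6 [ 0.6137 -0.0628  0.0283] {}
scene right_pad 0.7 [ 0.6136 -0.1369  0.0252] {}
```

Call:
send_rows --series '[[[0,0,0],[16,1,0],1],[[0,0,0],[28,1,0],1],[[0,0,0],[33,1,0],1],[[0,0,0],[38,1,0],1],[[0,0,0],[42,1,0],1],[[0,0,0],[46,1,0],1],[[0,0,0],[49,1,0],1],[[0,0,0],[49,1,0],1]]'

```text
time_s: 20.92
eef_pos: [0.6117, -0.1412, 0.0218]
eef_rot: [-0.002, -0.005, 1.0, -0.0]
wrist_force: [-8.2, -4.0, 3.4]
opening: -0.002
grasp_force: 3.9
```

Call:
send_rows --series '[[[0,0,0],[-10,0,0],1],[[0,0,0],[-38,0,0],1],[[0,0,0],[-44,40,0],1],[[0,0,0],[-44,95,0],1],[[0,0,0],[-44,148,0],1],[[0,0,0],[-44,153,0],1]]'

```text
time_s: 21.68
eef_pos: [0.5688, 0.0164, 0.0221]
eef_rot: [-0.0, -0.007, 1.0, 0.0]
wrist_force: [0.9, 0.2, -0.0]
opening: -0.001
grasp_force: 0.0
```

Run:
```python
from h import *
look();c=camera('top');crop(c,'c3.png',190,110,350,225,5)
```

```text
21.675 [0.5688 0.0164 0.0221] [ 0.9  0.2 -0. ]
top unit_center 0.94 [ 0.681  -0.0601  0.0316] {}
top unit_center 0.88 [ 0.3277 -0.1367  0.0292] {}
top left_pad 0.85 [ 0.2962 -0.045   0.0264] {}
top left_pad 0.59 [ 0.3769 -0.3256 -0.0039] {}
top right_pad 0.59 [ 0.2393 -0.1846  0.031 ] {}
top right_pad 0.56 [ 0.6255 -0.1365  0.0296] {}
scene unit_center 0.7 [ 0.5694 -0.2252  0.0567] {}
scene unit_center 0.64 [ 0.6789 -0.0605  0.0298] {}
scene left_pad 0.93 [0.6206 0.0133 0.0308] {}
scene left_pad 0.72 [ 0.2932 -0.0444  0.0276] {}
scene right_pad 0.75 [ 0.6224 -0.1364  0.0265] {}
scene right_pad 0.6 [ 0.2477 -0.187   0.0308] {}
```

View pics/c3.png

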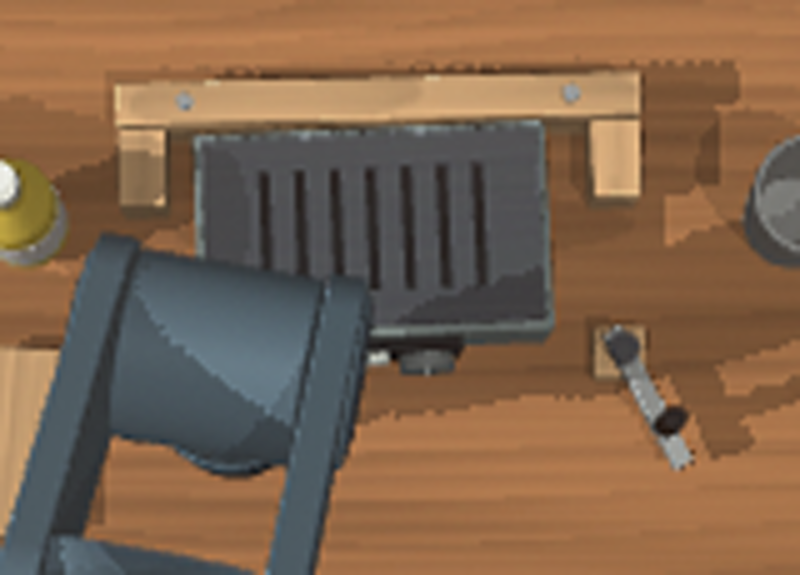

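The picture shows the unit inside the bay, its left far corner (195,137) still a few mm off the stop. I push left until the force rises.

Call:
send_rows --series '[[[0,0,0],[18,-1,0],1],[[0,0,0],[32,-1,0],1],[[0,0,0],[36,-1,0],1],[[0,0,0],[39,-1,0],1],[[0,0,0],[41,-1,0],1],[[0,0,0],[43,-1,0],1],[[0,0,0],[45,-1,0],1],[[0,0,0],[45,-1,0],1]]'

```text
time_s: 23.12
eef_pos: [0.6112, 0.0129, 0.0213]
eef_rot: [-0.004, -0.005, 1.0, 0.001]
wrist_force: [-10.7, 3.6, 5.9]
opening: -0.002
grasp_force: 4.9
```

Call:
send_rows --series '[[[0,0,0],[2,0,0],1],[[0,0,0],[3,0,0],1],[[0,0,0],[3,0,0],1]]'

```text
time_s: 23.5
eef_pos: [0.6131, 0.0132, 0.0212]
eef_rot: [-0.005, -0.005, 1.0, 0.001]
wrist_force: [-14.0, 3.8, 9.0]
opening: -0.003
grasp_force: 7.0
```

Call:
send_rows --series '[[[0,0,0],[2,0,0],1],[[0,0,0],[3,0,0],1],[[0,0,0],[3,0,0],1]]'

```text
time_s: 23.88
eef_pos: [0.613, 0.0132, 0.0211]
eef_rot: [-0.009, -0.006, 1.0, 0.001]
wrist_force: [-26.7, 0.3, 20.4]
opening: 0.001
grasp_force: 13.5
```

Left corner is firm on the stop at TCP x 0.613. Now the right corner.

Call:
send_rows --series '[[[0,0,0],[-10,0,0],1],[[0,0,0],[-38,0,0],1],[[0,0,0],[-48,-40,0],1],[[0,0,0],[-48,-95,0],1],[[0,0,0],[-48,-148,0],1],[[0,0,0],[-48,-152,0],1],[[0,0,0],[-30,-152,0],1],[[0,0,0],[-14,-152,0],1],[[0,0,0],[-10,-152,0],1],[[0,0,0],[-10,-152,0],1]]'

```text
time_s: 25.12
eef_pos: [0.6104, -0.1394, 0.022]
eef_rot: [-0.0, -0.006, 1.0, 0.0]
wrist_force: [-0.6, 0.3, 1.1]
opening: 0.001
grasp_force: 0.0
```

Call:
send_rows --series '[[[0,0,0],[2,0,0],1],[[0,0,0],[4,0,0],1],[[0,0,0],[6,0,0],1],[[0,0,0],[6,0,0],1]]'

```text
time_s: 25.62
eef_pos: [0.6145, -0.1404, 0.0219]
eef_rot: [-0.002, -0.005, 1.0, 0.0]
wrist_force: [-7.1, -2.4, 4.3]
opening: 0.001
grasp_force: 4.1
```

Call:
send_rows --series '[[[0,0,0],[1,0,0],1],[[0,0,0],[2,0,0],1],[[0,0,0],[3,0,0],1],[[0,0,0],[3,0,0],1]]'

```text
time_s: 26.12
eef_pos: [0.6155, -0.1406, 0.0219]
eef_rot: [-0.005, -0.005, 1.0, 0.0]
wrist_force: [-17.7, -3.3, 11.5]
opening: -0.002
grasp_force: 8.8
```

Call:
send_rows --series '[[[0,0,0],[1,0,0],1],[[0,0,0],[2,0,0],1],[[0,0,0],[3,0,0],1],[[0,0,0],[3,0,0],1]]'

```text
time_s: 26.62
eef_pos: [0.6154, -0.1405, 0.0219]
eef_rot: [-0.008, -0.005, 1.0, 0.001]
wrist_force: [-30.5, -3.1, 21.4]
opening: -0.001
grasp_force: 15.6
```

Right is firm too. One more confirming press on the left.

Call:
send_rows --series '[[[0,0,0],[-12,0,0],1],[[0,0,0],[-40,0,0],1],[[0,0,0],[-50,40,0],1],[[0,0,0],[-50,95,0],1],[[0,0,0],[-50,148,0],1],[[0,0,0],[-50,152,0],1],[[0,0,0],[-30,152,0],1],[[0,0,0],[-16,152,0],1],[[0,0,0],[-12,152,0],1],[[0,0,0],[-10,152,0],1]]'

```text
time_s: 27.88
eef_pos: [0.6126, 0.0113, 0.0221]
eef_rot: [-0.0, -0.005, 1.0, 0.0]
wrist_force: [-1.0, -0.0, -0.1]
opening: -0.001
grasp_force: 0.0
```

Call:
send_rows --series '[[[0,0,0],[2,0,0],1],[[0,0,0],[4,0,0],1],[[0,0,0],[6,0,0],1],[[0,0,0],[7,0,0],1],[[0,0,0],[7,0,0],1]]'

```text
time_s: 28.5
eef_pos: [0.6135, 0.0119, 0.0213]
eef_rot: [-0.007, -0.006, 1.0, 0.0]
wrist_force: [-22.4, -2.4, 14.7]
opening: -0.001
grasp_force: 11.0
```

Unit flush (left 0.6135, right 0.6155 matches bay yaw). Now I retreat, lift, and come down beyond the peg (0.570,-0.226).

Call:
send_rows --series '[[[0,0,0],[-12,0,0],1],[[0,0,0],[-50,0,0],1],[[0,0,0],[-53,0,50],1],[[0,0,0],[-53,-20,105],1],[[0,0,0],[-53,-70,138],1],[[0,0,0],[-53,-125,138],1],[[0,0,0],[-53,-180,138],1],[[0,0,0],[-53,-235,138],1],[[0,0,0],[-53,-274,138],1],[[0,0,0],[-53,-274,138],1]]'

```text
time_s: 29.75
eef_pos: [0.5663, -0.2652, 0.1602]
eef_rot: [0.0, -0.003, 1.0, -0.0]
wrist_force: [-0.2, -0.5, 0.0]
opening: -0.002
grasp_force: 0.0
```

Run:
```python
from h import *
s=telemetry.get_obs();print(s['time_s'],s['eef_pos'])
for n in('scene','top'):
    c=camera(n); show(['bar_peg','unit_center','left_pad','right_pad'],n,2)
b=camera('scene');u=proj(b,[[.6,-.15,.05]])[0].astype(int);print(u)
crop(b,'c4.png',max(u[0]-80,0),max(u[1]-60,0),u[0]+80,u[1]+60,5)
```

```text
29.75 [ 0.56626782 -0.26524583  0.16022702]
scene bar_peg 0.63 [ 0.5705 -0.2273  0.0587] {}
scene bar_peg 0.53 [ 0.3818 -0.4399 -0.0031] {}
scene unit_center 0.85 [ 0.6833 -0.0611  0.0277] {}
scene unit_center 0.56 [ 0.3228 -0.1361  0.0283] {}
scene left_pad 0.82 [0.625  0.0115 0.028 ] {}
scene left_pad 0.66 [ 0.2964 -0.0443  0.0301] {}
scene right_pad 0.94 [ 0.2464 -0.191   0.0314] {}
scene right_pad 0.72 [ 0.6271 -0.1353  0.03  ] {}
top bar_peg 0.51 [0.6248 0.0141 0.0275] {}
top bar_peg 0.45 [ 0.566  -0.2286  0.0499] {}
top unit_center 0.61 [ 0.6844 -0.0658  0.0337] {}
top left_pad 0.8 [ 0.2976 -0.0458  0.0263] {}
top left_pad 0.66 [0.6272 0.0136 0.0258] {}
top right_pad 0.81 [ 0.6267 -0.1368  0.0281] {}
top right_pad 0.66 [ 0.6839 -0.0587  0.0566] {}
[219 214]
```

View pics/c4.png

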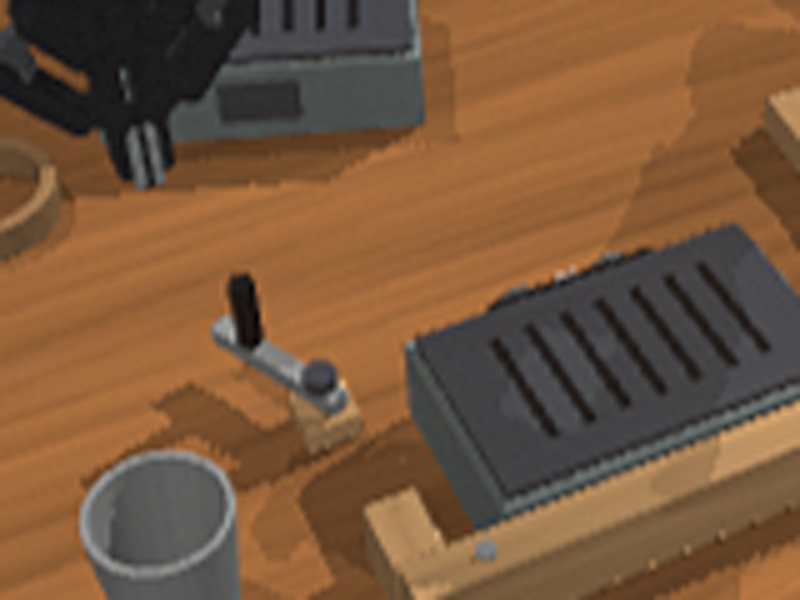

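The picture shows the unit seated against the stop, the peg at (245,310) and the fingers at (145,185), behind it and clear. I descend and sweep the peg toward +y.

Call:
send_rows --series '[[[0,0,0],[0,0,-50],1],[[0,0,0],[0,0,-100],1],[[0,0,0],[0,0,-122],1],[[0,0,0],[0,0,-122],1],[[0,0,0],[-2,10,-122],1],[[0,0,0],[-3,18,-122],1],[[0,0,0],[-3,26,-122],1],[[0,0,0],[-3,34,-122],1]]'

```text
time_s: 31.3
eef_pos: [0.5641, -0.2279, 0.0391]
eef_rot: [0.0, -0.005, 1.0, -0.0]
wrist_force: [-2.8, -2.5, 3.3]
opening: 0.0
grasp_force: 2.1
```

Call:
send_rows --series '[[[0,0,0],[0,7,0],1],[[0,0,0],[1,14,0],1],[[0,0,0],[3,21,0],1],[[0,0,0],[5,28,0],1],[[0,0,0],[7,34,0],1],[[0,0,0],[9,39,0],1],[[0,0,0],[9,39,0],1]]'

```text
time_s: 32.17
eef_pos: [0.5742, -0.1891, 0.0388]
eef_rot: [0.001, -0.005, 1.0, -0.0]
wrist_force: [3.1, -0.8, 2.6]
opening: -0.0
grasp_force: 2.5
```

Run:
```python
from h import *
for n in('scene','top'):
    c=camera(n); show(['bar_peg'],n,3)
    if n=='scene': crop(c,'c5.png',139,154,299,274,5)
```

```text
scene bar_peg 0.67 [ 0.5818 -0.1663  0.0576] {}
top bar_peg 0.3 [ 0.6904 -0.3057  0.0013] {}
```

View pics/c5.png

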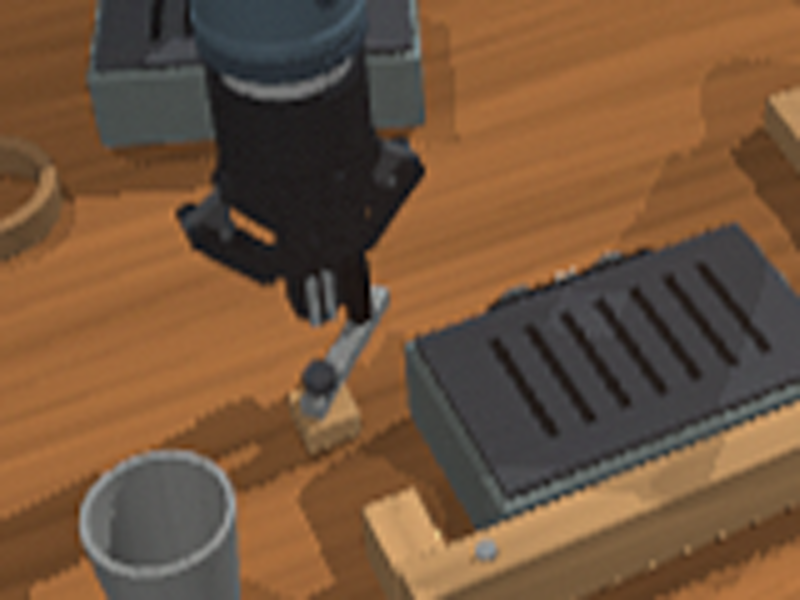

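Peg is at (0.582,-0.166), px (360,290) in the crop. I go around to its near side and push it +x to the end stop.

Call:
send_rows --series '[[[0,0,0],[-8,-4,0],1],[[0,0,0],[-40,-4,0],1],[[0,0,0],[-40,34,0],1],[[0,0,0],[-22,34,0],1],[[0,0,0],[-10,34,0],1],[[0,0,0],[-2,34,0],1],[[0,0,0],[5,34,0],1],[[0,0,0],[11,34,0],1],[[0,0,0],[16,35,0],1]]'

```text
time_s: 33.5
eef_pos: [0.5835, -0.1451, 0.0378]
eef_rot: [-0.007, -0.006, 1.0, 0.008]
wrist_force: [-16.5, 34.0, 28.1]
opening: -0.003
grasp_force: 18.1
```

Call:
send_rows --series '[[[0,0,0],[2,0,0],1],[[0,0,0],[4,0,0],1],[[0,0,0],[6,0,0],1],[[0,0,0],[6,0,0],1]]'

```text
time_s: 34.0
eef_pos: [0.5917, -0.1438, 0.0379]
eef_rot: [-0.004, -0.006, 1.0, 0.008]
wrist_force: [-9.2, 31.8, 20.7]
opening: -0.006
grasp_force: 14.2
```

Large sideways force: the peg seems to be on the finger's -y side. I back off and look.

Call:
send_rows --series '[[[0,0,0],[-8,4,0],1],[[0,0,0],[-25,4,0],1],[[0,0,0],[-40,2,0],1],[[0,0,0],[-40,0,0],1]]'

```text
time_s: 34.5
eef_pos: [0.5536, -0.1546, 0.0379]
eef_rot: [-0.001, -0.005, 1.0, 0.0]
wrist_force: [-0.0, 1.4, 0.6]
opening: -0.001
grasp_force: 0.0
```

Run:
```python
from h import *
s=telemetry.get_obs();print(s['time_s'],s['eef_pos'],s['wrist_force'])
for n in('scene','top'):
    c=camera(n); show(['bar_peg','unit_center','left_pad','right_pad'],n,2)
    if n=='scene': crop(c,'c6.png',139,154,299,274,5)
```

```text
34.5 [ 0.55360863 -0.1545525   0.03788846] [-0.03472573  1.40540071  0.58229895]
scene bar_peg 0.59 [ 0.5497  0.423  -0.0013] {}
scene unit_center 0.66 [ 0.6826 -0.0603  0.0248] {}
scene unit_center 0.66 [ 0.3245 -0.1378  0.0273] {}
scene left_pad 0.98 [0.6257 0.0142 0.0324] {}
scene right_pad 0.77 [ 0.6244 -0.1342  0.0269] {}
scene right_pad 0.68 [ 0.2444 -0.1925  0.0302] {}
top unit_center 0.84 [ 0.6843 -0.0621  0.0325] {}
top unit_center 0.65 [ 0.3271 -0.1379  0.0287] {}
top left_pad 0.64 [0.6252 0.0131 0.028 ] {}
top right_pad 0.83 [ 0.2406 -0.1887  0.0292] {}
top right_pad 0.57 [ 0.6295 -0.1347  0.0273] {}
```

View pics/c6.png

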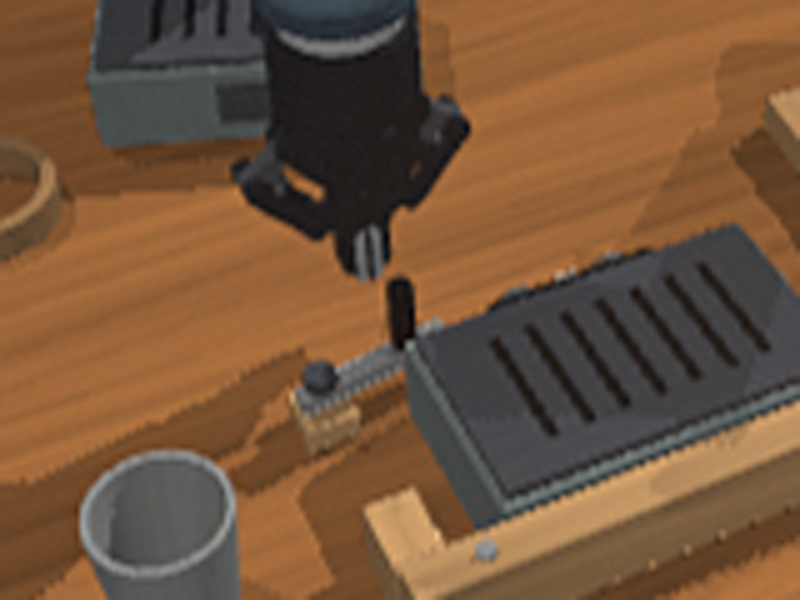

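Run:
```python
from h import *
c=camera('scene')
f=lambda p,z: ray(c,np.array([p])/5-.5+[139,154],z)[0]
print('peg mid',f((401,312),.055),'top',f((400,280),.077),'tip',f((438,325),.032),'knob',f((319,374),.045))
P=np.array([.6144,-.2033])
for th in(0,.1,.2,.3,.4):
  p=P+.05*np.array([-np.sin(th+.01),np.cos(th+.01)]);print(th,p,(proj(c,[[*p,.055]])[0]+.5-[139,154])*5)
```

```text
peg mid [ 0.60705438 -0.1549346   0.055     ] top [ 0.60586222 -0.15360213  0.077     ] tip [ 0.60378835 -0.13382885  0.032     ] knob [ 0.61975898 -0.20568142  0.045     ]
0 [ 0.61390001 -0.1533025 ] [408.97015729 319.67288454]
0.1 [ 0.60891108 -0.1536022 ] [404.7473354  313.52256728]
0.2 [ 0.60397701 -0.15439845] [399.70738464 307.78949776]
0.3 [ 0.59914707 -0.15568332] [393.90478486 302.52267257]
0.4 [ 0.59446953 -0.15744396] [387.39945538 297.76620665]
```

Bar is at about 0.14 rad, peg (0.606,-0.154). The finger is now centred behind it, so I push straight +x.

Call:
send_rows --series '[[[0,0,0],[14,0,0],1],[[0,0,0],[26,0,0],1],[[0,0,0],[32,0,0],1],[[0,0,0],[35,0,0],1],[[0,0,0],[37,0,0],1],[[0,0,0],[39,0,0],1],[[0,0,0],[39,0,0],1]]'

```text
time_s: 35.92
eef_pos: [0.5937, -0.1541, 0.0381]
eef_rot: [-0.0, -0.005, 1.0, 0.0]
wrist_force: [-0.6, 0.1, -1.0]
opening: -0.005
grasp_force: 0.3
```

Call:
send_rows --series '[[[0,0,0],[2,0,0],1],[[0,0,0],[3,0,0],1],[[0,0,0],[4,0,0],1],[[0,0,0],[4,0,0],1]]'

```text
time_s: 36.42
eef_pos: [0.5969, -0.1541, 0.0382]
eef_rot: [-0.001, -0.005, 1.0, 0.0]
wrist_force: [-5.9, 1.1, 3.5]
opening: 0.002
grasp_force: 2.9
```

Call:
send_rows --series '[[[0,0,0],[1,0,0],1],[[0,0,0],[2,0,0],1],[[0,0,0],[2,0,0],1]]'

```text
time_s: 36.8
eef_pos: [0.597, -0.154, 0.0382]
eef_rot: [-0.003, -0.005, 1.0, 0.0]
wrist_force: [-13.3, 0.5, 10.5]
opening: -0.0
grasp_force: 7.0
```

Rigid end stop reached. I back off, lift clear and check.

Call:
send_rows --series '[[[0,0,0],[-8,0,0],1],[[0,0,0],[-40,0,0],1],[[0,0,0],[-60,0,40],1],[[0,0,0],[-80,0,100],1],[[0,0,0],[-130,20,140],1],[[0,0,0],[-180,60,180],1],[[0,0,0],[-180,120,200],1],[[0,0,0],[-180,180,200],1],[[0,0,0],[-180,240,200],1],[[0,0,0],[-180,280,200],1]]'

```text
time_s: 38.05
eef_pos: [0.42, 0.1281, 0.2391]
eef_rot: [0.002, -0.006, 1.0, 0.0]
wrist_force: [0.8, -0.9, 0.2]
opening: -0.005
grasp_force: 0.0
```

Run:
```python
from h import *
s=telemetry.get_obs();print(s['time_s'],s['eef_pos'],s['wrist_force'])
a=camera('top');show(['bar_peg','unit_center','left_pad','right_pad'],'top',2)
b=camera('scene');show(['bar_peg','unit_center','left_pad','right_pad'],'scene',2)
crop(a,'a.png',190,110,350,215,5);crop(b,'b.png',139,154,299,274,5)
A=cv2.imread('pics/a.png');B=cv2.imread('pics/b.png')
cv2.imwrite('pics/fin.png',cv2.resize(np.vstack([A,B]),None,fx=.53,fy=.53))
```

```text
38.05 [0.42001555 0.12814132 0.23914586] [ 0.78694244 -0.88752264  0.21721251]
top bar_peg 0.58 [ 0.6116 -0.1539  0.0516] {}
top bar_peg 0.5 [0.5555 0.418  0.0027] {}
top unit_center 0.95 [ 0.6845 -0.0611  0.0327] {}
top unit_center 0.75 [ 0.328  -0.1354  0.031 ] {}
top left_pad 0.76 [0.6267 0.0138 0.0255] {}
top left_pad 0.6 [ 0.2974 -0.0411  0.0262] {}
top right_pad 0.87 [ 0.6295 -0.1356  0.0269] {}
top right_pad 0.82 [ 0.2438 -0.1886  0.0316] {}
scene unit_center 0.72 [ 0.3228 -0.1377  0.0277] {}
scene unit_center 0.66 [ 0.68   -0.0596  0.029 ] {}
scene left_pad 0.65 [ 0.2933 -0.0466  0.0323] {}
scene left_pad 0.63 [0.6265 0.0139 0.0311] {}
scene right_pad 0.68 [ 0.6267 -0.1364  0.0247] {}
scene right_pad 0.61 [ 0.248  -0.1872  0.0269] {}
```

View pics/fin.png

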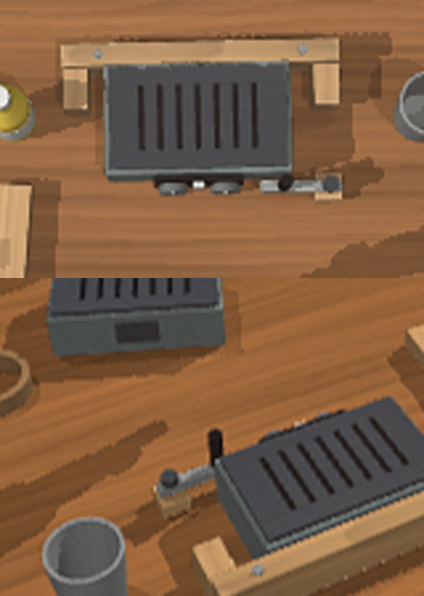

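The unit sits flush on the stop at (105–290,62) and the bar lies fully across at (265–340,185). The bystanders have not moved and the arm is clear, so I hand it in.

```bash
python3 -c "from h import *;print(ctrl.hand_in())"
```

```text
the job is handed in; nothing more can be done
None
```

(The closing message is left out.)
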